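# Catch the block heater's falling cover and lower it shut

## Task

Close the block heater's clear cover without letting it clack: with a fingertip tip the open cover forward past its balance so that it begins to fall, catch it from underneath on a finger well before it is shut and check its fall, then lower it gently on the finger until it lies fully shut, and move away. Only touch and push: do not grip the cover, push hard, or disturb the tip box, bottle and jar beside the heater.

Things in the scene. Friction and masses are not known exactly. Their poses are not given: they have to be found in the camera images.
- heater: White dry block heater, fixed to the bench: 150 mm deep (its x), 170 wide (its y), 85 high, an aluminium tube block in its top (all below 81 mm). Origin: centre of its underside; -x is the front, with dark panel, towards the robot at yaw 0. The clear cover, 170 to 240 g, 5 mm thick, 164 mm wide, blue-edged, is hinged along its rear top edge.
- cover (a joint): Cover angle, rad: 0 shut (level), 1.57 upright, 1.85 rear stop. It starts open at 1.58 to 1.67, held by slight hinge friction. Pushed forward below about 1.38 it falls shut by itself; a damped hinge makes it start slowly and speed up (some 2.5 to 5 s from 1.3 to shut) to 0.5 to 0.85 rad/s, when it clacks. A drop from below 0.04 rad (7 mm at the lip) does no harm.
- cover_lip (a point): Middle of the cover's free edge, mid-thickness: the end of an orange lip 60 mm wide, 30 mm long. It moves with the cover: in the heater's frame x = 70 - 175 cos(angle), y = 0, z = 88 + 175 sin(angle) mm. Shut, the lip stands 30 mm out past the heater's front with free space beneath, so a finger can carry its edge all the way to shut and then slip out forward.
- cover_hinge (a point): Middle of the hinge line, fixed on the heater at x = 70, y = 0, z = 88 mm in its frame; the hinge line runs along the heater's y.
- tipbox: Bystander, loose: closed pipette-tip box, orange with a clear top, 122 x 84 x 70 mm; origin at the centre of its underside. Leave it alone.
- bottle: Bystander, loose: upright bottle with blue cap, 56 mm diameter, 115 mm high; origin at the centre of its underside. Leave it alone.
- jar: Bystander, loose: small jar with red cap, 54 mm diameter, 75 mm high; origin at the centre of its underside. Leave it alone.
Things that resemble listed ones, but are neither listed nor needed, are in the scene too. There is more than one size of the heater; the job needs the larger.

How it is judged:
On the way:
1. the falling cover is caught: between 0.2 and 1.0 rad a finger carries it, its fall checked to under 0.2 rad/s, for 0.2 s (value of joint cover between 0.2 and 1 rad and velocity of joint cover between -0.2 and 0.3 rad/s and contact force between the fingers and heater above 0.05 N), for 0.2 s.
At the end, for the whole second after the job is handed in: The cover is fully shut (within 0.02 rad) and still, and the tip box, bottle and jar stand within 15 mm of where they began (value of joint cover below 0.02 rad and velocity of joint cover between -0.05 and 0.05 rad/s and distance of each of tipbox, bottle, jar from where it was at the start of the episode below 0.015 m); the robot touches nothing.
It fails at once if the cover clacks shut: it falls faster than 0.4 rad/s when between 0.10 and 0.04 rad of shut (value of joint cover between 0.04 and 0.1 rad and velocity of joint cover below -0.4 rad/s).
It fails at once if the cover or heater is gripped or pushed with more than 15 N (contact force between the fingers and heater above 15 N).
It fails at once if the tip box, bottle or jar is moved by more than 15 mm (distance of any of tipbox, bottle, jar from where it was at the start of the episode above 0.015 m).
It also fails if it takes over 58 s, if anything falls off the work surface, if the arm or the gripper's body presses on something with over 40 N, if the wrist force passes 120 N, or if a joint passes its speed limit or range.

## Robot

A 7-joint arm with a two-finger parallel gripper is mounted at the origin on the work surface. World frame = base frame: x ahead of the robot, y to its left, z up, the work surface at z = 0. Lengths are in m, angles in rad, forces in N, time in s.
With the tool pointing down it reaches from about 0.425 to 1.025 m from the base axis. Payload 9.4 kg.
Tool frame: the origin (TCP) lies midway between the tips of the shut fingers; the grasp point (between the pads) lies 19 mm behind it (ctrl.pinch_z is the x of the grasp point in the tool frame, in m); x points along the fingers, y is the direction in which the jaws open and shut, and the axes are right-handed (so a half turn about x gives the same grasp; the last joint's range is limited). The gripper opens to 85 mm and grips with 20 to 120 N. Pads are 22 mm wide; open, the fingers measure 114 mm over their backs; the gripper's body (76 mm by 85 mm) begins 54 mm behind the grasp point. The pads swing forward as they close: fully open they stand 13 mm farther back than shut.
Start: joints at [1.023, 0.599, -0.003, 1.599, 0.002, 0.943, -0.08], TCP at [0.329, -0.646, 0.231] pointing down, gripper open.
Joint ranges: [-2.57, 2.57], [-0.35, 1.97], [-1.29, 1.29], [0.11, 2.56], [-1.05, 4.19], [0.11, 1.86], [-2.63, 2.63]. Speed limits (rad/s): [2.22, 2.22, 3.01, 3.01, 3.14, 3.14, 3.14].

## Interface

Orientations are given as a 3x3 rotation matrix whose columns are the frame's x, y, z axes.
In Python, from workcell import ctrl, imaging, boxes_of, regions_of, pinpoint gives the robot as it stands. The module is installed in compiled form; this text tells all that it offers.
- The arm moves only by the tool arm_command, never from a script. Its argument "deltas" is text: rows parted by semicolons, each of 6 numbers parted by spaces: the shift along the tool's x, y, z in m, then the turn, a rotation vector about the tool's x, y, z in rad. A call has 1 to 20 rows; each row shifts and turns the commanded pose from where the row before left it, along the tool's axes as they then stand; what a row does not reach is not made up. A row lasts 1/12 s, in which the tool goes at most 41.7 mm and 7.16 degrees, less where a joint would pass 70% of its speed; a pose out of reach is approached as far as the arm can. A call is refused whole if a number of a shift passes 0.0417 or a number of a turn 0.125, either way. A call with a gripper value outside its range is refused whole. "hand" is the finger opening in m, from 0 to 0.0854, set as the call begins (left out, the last holds). The fingers move at their own pace and stop on an object; the grip force is fixed at half the most. Time passes only in rows, so rows that do not move let the fingers close. It gives the time, the measured TCP pose, the force and the opening at its end, in the units of the state.
- ctrl.sense(): the state, without advancing time (a new reading comes with each control period).
- imaging.camera(name): name is "side" or "top" or "wrist"; returns the picture (480x640x3 uint8, blue, green, red); there is no depth.
- imaging.camera_params(name): a dict with "intrinsics" (3x3 intrinsics, pixels), "D" ([k1, k2, p1, p2, k3] as OpenCV has them; the pictures are not rectified), "extrinsics" (4x4, takes a point from camera to world coordinates). Camera axes: x right, y up, looking along -z (the intrinsics and any distortion apply to the point x, -y, -z); pixel columns grow to the right and rows downward; lengths in m; the calibration is good to about 2 mm. A picture is of the moment at which its call begins: read the wrist's pose just before it. camera_params takes no time and is no camera call; for the wrist camera it gives the pose at the moment of the call.
- ctrl.job_done(): hands the job in, once; it reports no verdict.
Trained networks look in the newest picture that a camera, given by its name, has taken for a name from the list of things; names that differ only in an ending like _2 or _b are one class to them, and where a whole thing is asked for, a point or a joint stands for the part that bears it (a point fixed in the world has none). Each returns a list of dicts, best first, with "score" (0 to 1); they miss things now and then, are a little off and sometimes report something else, mostly with a low value. They report only what shows in the picture. A call takes as long as a camera call. They do not tell look-alikes from the thing itself.
- boxes_of(label, camera): "point" ([column, row] in pixels, amid what is visible of it).
- regions_of(label, camera): "pixels" (480x640 bool, what is visible of it) and "point" ([column, row] in pixels, amid what is visible of it).
- pinpoint(label, camera): "point" ([column, row] in pixels: a listed point, or the origin of a listed thing).
The state is a dict: "clock": time; "q": joint angles; "joint_vel": joint speeds; "effort": joint torques, N m; "tcp_pos": TCP position; "ee_rot": TCP orientation; "wrist_force": force on the tool from outside, world axes, zero at the start; "wrist_torque": the same for the moment, N m; "grip_width": finger opening in m.
Only numpy, scipy, OpenCV 4.12 (cv2) and the standard library are available. Lean on these libraries where they do the work, as an engineer would, in place of code of your own. Each camera call takes 0.05 s, during which the arm holds its last target.

## Working session

There is one attempt and no reset: what is moved stays moved. The work goes in short steps, Python scripts to look and compute and a tool call to move; the robot and the scene stay as the last step left them, time stands still between calls to the robot, and variables do not carry over. Pictures are saved under pics/ and viewed, and the job is handed in when it is done.

Besides the shell and the picture viewer there is one more tool, called after "Emit:" as a command line: name --argument value ..., lists and objects as JSON in quotes. arm_command: Moves the arm, as the interface text tells. Its arguments: {"type":"object","properties":{"deltas":{"type":"string"},"hand":{"type":"number"}},"required":["deltas"]}

```bash
mkdir -p pics
python3 - <<'E'
from workcell import ctrl, imaging, boxes_of, regions_of, pinpoint
import cv2, numpy as np
np.set_printoptions(precision=4,suppress=True)
s=ctrl.sense(); print(s['clock'],s['tcp_pos'],s['ee_rot'].tolist() if hasattr(s['ee_rot'],'tolist') else s['ee_rot'],s['grip_width'],ctrl.pinch_z)
for c in ['side','top']:
    im=imaging.camera(c); cv2.imwrite(f'pics/{c}0.png',im)
    p=imaging.camera_params(c); print(c,p['intrinsics'],p['D'],p['extrinsics'])
    for l in ['heater','cover_lip','cover_hinge','tipbox','bottle','jar']:
        print(l,[(np.round(d['point'],1).tolist(),round(d['score'],2)) for d in pinpoint(l,c)[:3]])
print(ctrl.sense()['clock'])
E
```

```text
0.0 [ 0.3287 -0.6457  0.2304] [[-0.0008349597904641549, 0.4536741161894671, -0.8911672677684332], [0.0013292084355756965, -0.8911662876505535, -0.45367486260544104], [-0.9999987680227826, -0.001563347318046582, 0.00014106055456397813]] 0.08558363470213715 -0.0187
side [[613.6175   0.     309.8151]
 [  0.     613.6175 232.1716]
 [  0.       0.       1.    ]] [-0.0198  0.      0.      0.      0.    ] [[-0.79    0.421  -0.4457  0.1507]
 [-0.613  -0.5543  0.563   0.6587]
 [-0.01    0.718   0.696   0.8619]
 [ 0.      0.      0.      1.    ]]
heater [([244.3, 229.7], 0.89), ([349.3, 272.6], 0.88)]
cover_lip [([317.7, 145.1], 0.78), ([278.1, 217.9], 0.71)]
cover_hinge [([316.1, 227.8], 0.9), ([217.6, 206.9], 0.64)]
tipbox [([391.5, 204.4], 0.75)]
bottle [([316.7, 337.2], 0.88)]
jar [([274.9, 321.4], 0.62)]
top [[522.213    0.     326.3615]
 [  0.     522.213  242.8899]
 [  0.       0.       1.    ]] [-0.0016  0.      0.      0.      0.    ] [[ 0.0032  0.9985 -0.0555  0.5803]
 [-1.      0.0032  0.0005  0.0349]
 [ 0.0007  0.0555  0.9985  0.9167]
 [ 0.      0.      0.      1.    ]]
heater [([347.7, 273.6], 0.87), ([321.9, 147.2], 0.71)]
cover_lip [([346.1, 219.1], 0.62)]
cover_hinge [([310.5, 109.0], 0.76), ([345.2, 232.8], 0.62)]
tipbox [([466.2, 253.7], 0.8)]
bottle [([258.7, 299.7], 0.82)]
jar [([247.7, 250.6], 0.96), ([343.8, 220.8], 0.33)]
0.7
```

View pics/side0.png

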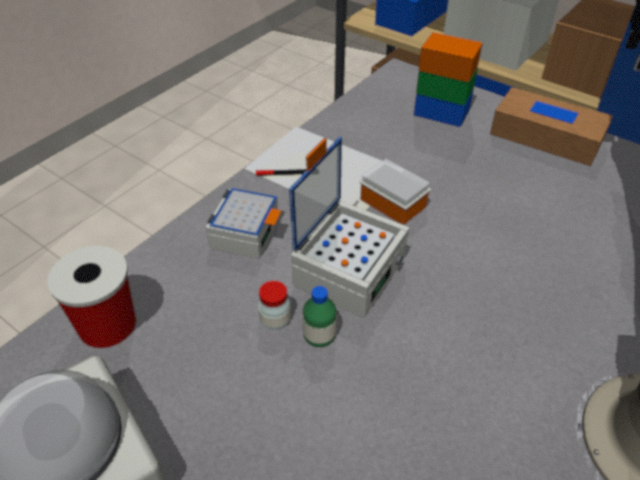

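View pics/top0.png

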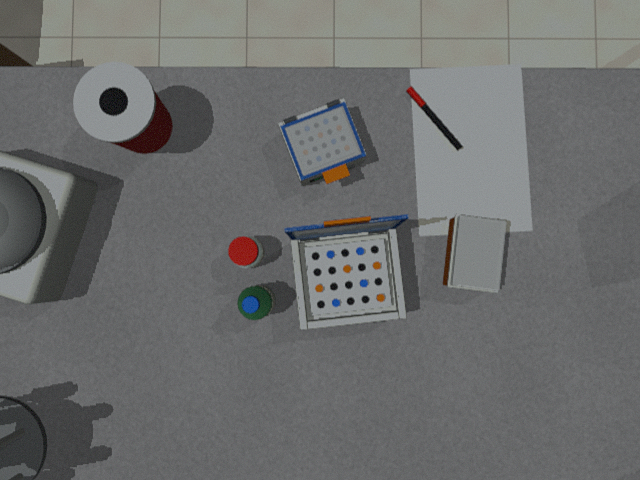

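Candidates: the larger heater, cover open (top pixel 347,273; side 349,272), and the smaller heater, already shut (top 322,147; side 244,230). I choose the larger, open one, and check it in a close crop.

```bash
cat > h.py <<'E'
from workcell import ctrl, imaging, boxes_of, regions_of, pinpoint
import cv2, numpy as np
np.set_printoptions(precision=4,suppress=True)
def ray(c,px,P=None):
    p=P or imaging.camera_params(c)
    u=cv2.undistortPoints(np.array([[px]],float),np.array(p['intrinsics']),np.array(p['D']))[0,0]
    E=np.array(p['extrinsics']); d=E[:3,:3]@np.array([u[0],-u[1],-1]); return E[:3,3],d
def onz(c,px,z,P=None):
    o,d=ray(c,px,P); return o+d*(z-o[2])/d[2]
def tri(a,pa,b,pb):
    o1,d1=ray(a,pa);o2,d2=ray(b,pb)
    t=np.linalg.lstsq(np.c_[d1,-d2],o2-o1,rcond=None)[0]
    x1=o1+d1*t[0];x2=o2+d2*t[1];return (x1+x2)/2,np.linalg.norm(x1-x2)
def proj(c,X,P=None):
    p=P or imaging.camera_params(c);E=np.linalg.inv(np.array(p['extrinsics']))
    Y=(E[:3,:3]@np.atleast_2d(X).T).T+E[:3,3]; Y=Y*[1,-1,-1]
    return cv2.projectPoints(Y,np.zeros(3),np.zeros(3),np.array(p['intrinsics']),np.array(p['D']))[0][:,0]
def H(pose,loc):
    x,y,th=pose;c,s=np.cos(th),np.sin(th);loc=np.atleast_2d(loc)
    return np.c_[x+c*loc[:,0]-s*loc[:,1],y+s*loc[:,0]+c*loc[:,1],loc[:,2]]
E
python3 - <<'E'
from h import *
t=cv2.imread('pics/top0.png');s=cv2.imread('pics/side0.png')
cv2.imwrite('pics/ct.png',cv2.resize(t[200:345,230:430],None,fx=4,fy=4,interpolation=cv2.INTER_CUBIC)[:600])
cv2.imwrite('pics/cs.png',cv2.resize(s[130:320,240:440],None,fx=3,fy=3,interpolation=cv2.INTER_CUBIC))
print('origin side/top',tri('side',[349.3,272.6],'top',[347.7,273.6]))
print('hinge',tri('side',[316.1,227.8],'top',[345.2,232.8]))
print('lip',tri('side',[317.7,145.1],'top',[346.1,219.1]))
for n,a,b in [('tip',[391.5,204.4],[466.2,253.7]),('bot',[316.7,337.2],[258.7,299.7]),('jar',[274.9,321.4],[247.7,250.6])]:
    print(n,tri('side',a,'top',b),onz('side',a,0),onz('top',b,0))
E
```

```text
origin side/top (array([ 0.5784, -0.0027, -0.0067]), np.float64(0.0022895749055074806))
hinge (array([0.6467, 0.0067, 0.0786]), np.float64(0.008335125153890989))
lip (array([0.6459, 0.0099, 0.2682]), np.float64(0.0006667492124159087))
tip (array([ 0.6147, -0.2097,  0.0013]), np.float64(0.0040593702394514765)) [ 0.6169 -0.2096  0.    ] [ 0.613  -0.2112  0.    ]
bot (array([ 0.5338,  0.1547, -0.0042]), np.float64(0.006243178678128778)) [0.5345 0.1589 0.    ] [0.5315 0.1524 0.    ]
jar (array([ 0.6172,  0.1733, -0.0063]), np.float64(0.0008681754363941502)) [0.6134 0.1766 0.    ] [0.6173 0.1726 0.    ]
```

View pics/ct.png

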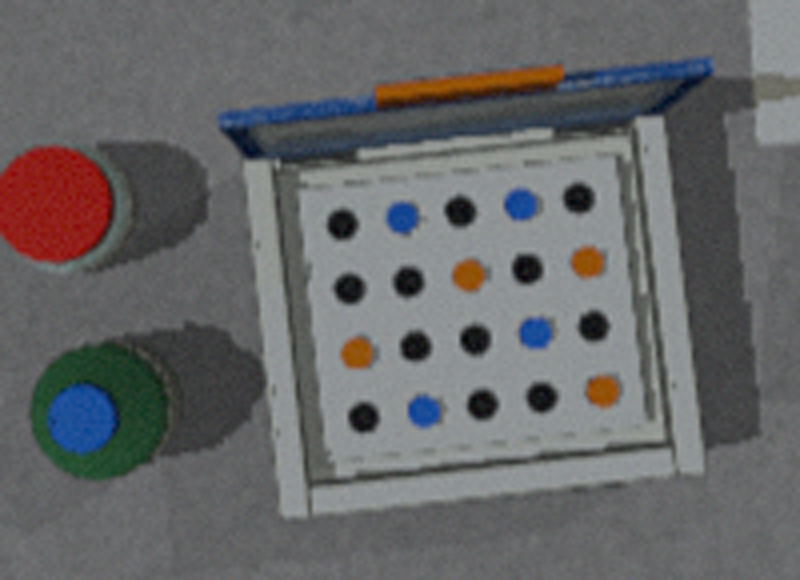

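View pics/cs.png

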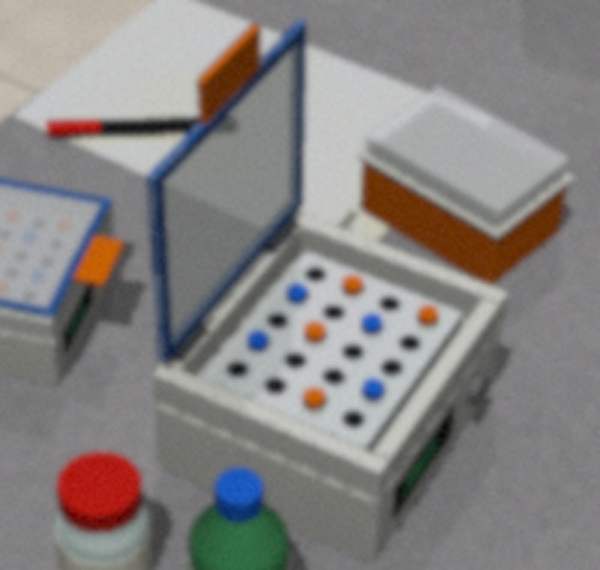

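Run:
```python
from h import *
from scipy.optimize import least_squares
P={c:imaging.camera_params(c) for c in('side','top')}
z=.085
obs=[('top',(-.075,.085,z),(300.7,329)),('top',(-.075,-.085,z),(405.7,318)),
('side',(-.075,.085,z),(366.7,286.7)),('side',(-.075,-.085,z),(409,228.3)),('side',(.075,.085,z),(293.3,253.3)),
('side',(-.075,.085,0),(365,315)),]
lip=[('top',(346.5,221.5)),('side',(317.0,144))]
def res(v,full=False):
    r=[]
    for c,l,px in obs: r.append(proj(c,H(v[:3],l),P[c])[0]-px)
    for c,px in lip:
        L=(.07-.175*np.cos(v[3]),0,.088+.175*np.sin(v[3])); r.append(proj(c,H(v[:3],L),P[c])[0]-px)
    return np.array(r) if full else np.ravel(r)
f=least_squares(res,[.578,0,.1,1.6],loss='soft_l1')
print(f.x,'\n',res(f.x,True))
print('hinge',H(f.x[:3],(.07,0,.088)))
# overlay
ed=[(-.075,.085,z),(-.075,-.085,z),(.075,-.085,z),(.075,.085,z)]
a=f.x[3]
cov=[(.07,.082,.088),(.07,-.082,.088),(.07-.145*np.cos(a),-.082,.088+.145*np.sin(a)),(.07-.145*np.cos(a),.082,.088+.145*np.sin(a))]
for c in('top','side'):
    im=cv2.imread(f'pics/{c}0.png')
    x0,y0,x1,y1=(230,200,430,345) if c=='top' else (240,130,440,320)
    k=4 if c=='top' else 3
    im=cv2.resize(im[y0:y1,x0:x1],None,fx=k,fy=k)
    for q in(ed,cov):
        p=(proj(c,H(f.x[:3],q),P[c])-[x0,y0]+.5)*k
        cv2.polylines(im,[p.astype(np.int32)],True,(0,255,255),1)
    cv2.imwrite(f'pics/ov_{c}.png',im)
```

```text
[0.5745 0.0003 0.1094 1.5789] 
 [[-1.2463 -0.3885]
 [ 0.586  -0.872 ]
 [ 0.864   0.8063]
 [ 1.7873 -1.2969]
 [-1.6001  0.695 ]
 [-0.1296  4.1439]
 [ 1.0129 -1.4916]
 [ 1.3243  3.2585]]
hinge [[0.6441 0.008  0.088 ]]
```

View pics/ov_top.png

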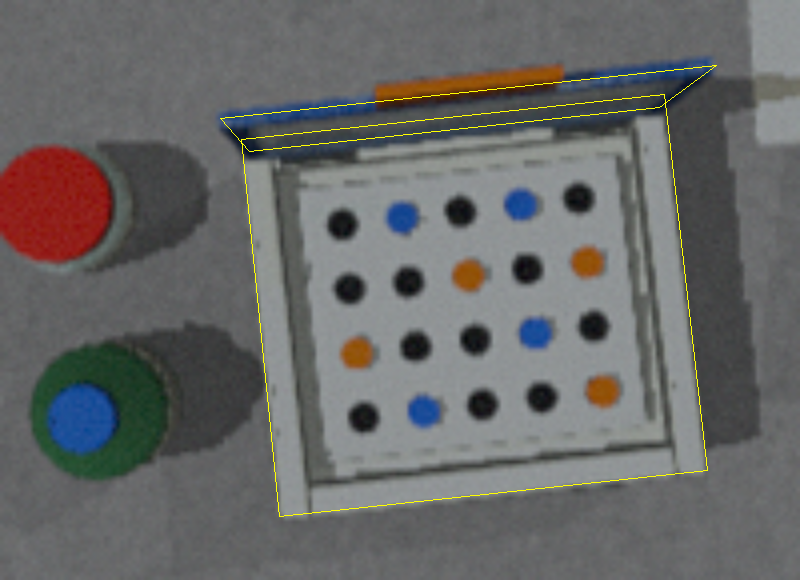

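View pics/ov_side.png

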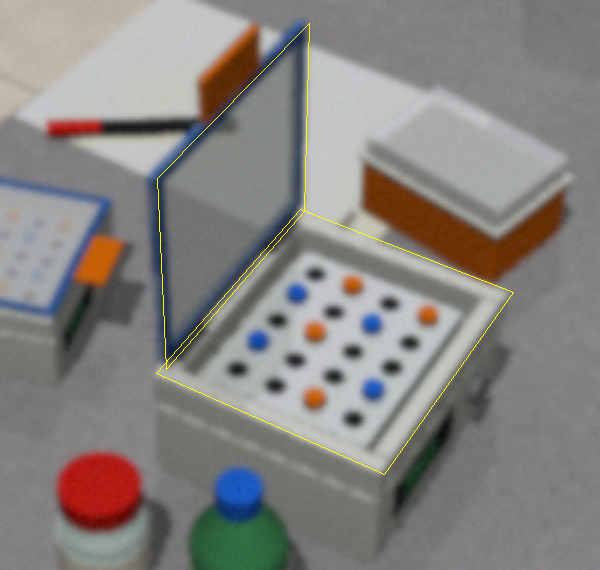

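Emit:
arm_command --deltas "-0.02 0 0 0.12 0 0; -0.02 0 0 0.12 0 0; -0.02 0 0 0.122 0 0; 0 0 0 0 0 0; 0 0 0 0 0 0; 0 0 0 0 0 0" --hand 0

```text
clock: 1.2
tcp_pos: [0.3288, -0.6457, 0.2908]
ee_rot: [[-0.0, 0.111, -0.994], [0.001, -0.994, -0.111], [-1.0, -0.001, 0.0]]
wrist_force: [-0.7, 0.6, -0.8]
grip_width: 0.0123
```

Emit:
arm_command --deltas "0.0025 -0.038 -0.0119 0 0 0; 0.0025 -0.038 -0.0119 0 0 0; 0.0025 -0.038 -0.0119 0 0 0; 0.0025 -0.038 -0.0119 0 0 0; 0.0025 -0.038 -0.0119 0 0 0; 0.0025 -0.038 -0.0119 0 0 0; 0.0025 -0.038 -0.0119 0 0 0; 0.0025 -0.038 -0.0119 0 0 0; 0.0025 -0.038 -0.0119 0 0 0; 0.0025 -0.038 -0.0119 0 0 0; 0.0025 -0.038 -0.0119 0 0 0; 0.0025 -0.038 -0.0119 0 0 0; 0.0025 -0.038 -0.0119 0 0 0; 0.0025 -0.038 -0.0119 0 0 0; 0.0025 -0.038 -0.0119 0 0 0; 0.0025 -0.038 -0.0119 0 0 0; 0 0 0 0 0 0; 0 0 0 0 0 0"

```text
clock: 2.7
tcp_pos: [0.4518, -0.0188, 0.2504]
ee_rot: [[-0.002, 0.115, -0.993], [0.0, -0.993, -0.115], [-1.0, -0.001, 0.002]]
wrist_force: [0.2, -1.0, -0.1]
grip_width: -0.0005
```

Now lean 40° forward (0.7 rad about tool y), still in free space.

Emit:
arm_command --deltas "0 0 0 0 0.1 0; 0 0 0 0 0.1 0; 0 0 0 0 0.1 0; 0 0 0 0 0.1 0; 0 0 0 0 0.1 0; 0 0 0 0 0.1 0; 0 0 0 0 0.1 0; 0 0 0 0 0 0; 0 0 0 0 0 0"

```text
clock: 3.45
tcp_pos: [0.4485, -0.0362, 0.2502]
ee_rot: [[0.419, 0.105, -0.902], [0.013, -0.994, -0.109], [-0.908, 0.034, -0.418]]
wrist_force: [0.1, 0.1, -0.2]
grip_width: 0.0003
```

Run:
```python
from h import *
s=ctrl.sense(); print(np.array(s['q']),np.array(s['joint_vel']))
```

```text
[ 0.2862  0.1424 -0.3803  2.457   0.5522  0.1395 -2.0693] [-0.0565  0.0015  0.0423 -0.0121 -0.0747  0.0008  0.0534]
```

Emit:
arm_command --deltas "0 0 0 0 -0.1 0; 0 0 0 0 -0.1 0; 0 0 0 0 -0.1 0; 0 0 0 0 0 0; 0.0166 0 0.007 0 0 0; 0.0166 0 0.007 0 0 0; 0.0166 0 0.007 0 0 0; 0.0166 0 0.007 0 0 0; 0.0166 0 0.007 0 0 0; 0.0166 0 0.007 0 0 0; 0.0166 0 0.007 0 0 0; 0.0166 0 0.007 0 0 0; 0.0166 0 0.007 0 0 0; 0.0166 0 0.007 0 0 0; 0 0 0 0 0 0; 0 0 0 0 0 0"

```text
clock: 4.78
tcp_pos: [0.4148, -0.0483, 0.096]
ee_rot: [[0.126, 0.102, -0.987], [-0.017, -0.994, -0.105], [-0.992, 0.03, -0.123]]
wrist_force: [-0.5, -0.8, 1.2]
grip_width: 0.0003
```

Run:
```python
from h import *
s=ctrl.sense(); print(np.array(s['q']),np.array(s['joint_vel']))
```

```text
[ 0.0714  0.4833 -0.1507  2.4903  1.1088  0.1055 -2.6248] [ 0.0143 -0.0196 -0.0124 -0.001   0.0204 -0.002  -0.0147]
```

Emit:
arm_command --deltas "-0.028 0 0 0 -0.04 0; -0.028 0 0 0 -0.04 0; -0.028 0 0 0 -0.04 0; -0.028 0 0 0 -0.04 0; -0.028 0 0 0 -0.04 0; -0.028 0 0 0 -0.04 0; -0.028 0 0 0 -0.04 0; -0.028 0 0 0 -0.04 0; -0.028 0 0 0 -0.04 0; -0.028 0 0 0 -0.04 0; 0 0 -0.025 0 0 0; 0 0 -0.025 0 0 0; 0 0 -0.025 0 0 0; 0 0 -0.025 0 0 0; 0 0 0 0 0 0; 0 0 0 0 0 0"

```text
clock: 6.12
tcp_pos: [0.5236, -0.0304, 0.3238]
ee_rot: [[-0.228, 0.102, -0.968], [-0.058, -0.994, -0.091], [-0.972, 0.036, 0.232]]
wrist_force: [-0.6, -0.7, 0.1]
grip_width: -0.0002
```

Run:
```python
from h import *
s=ctrl.sense(); print(np.array(s['q']),np.array(s['joint_vel']))
```

```text
[ 0.4739  0.4628 -0.8007  1.769   0.3238  1.3019 -1.9117] [ 0.0107 -0.0316 -0.0092  0.0293  0.0086  0.013   0.0002]
```

Emit:
arm_command --deltas "0 0 0 0 0.115 0; 0 0 0 0 0.115 0; 0 0 0 -0.12 0 0; 0 0 0 -0.12 0 0; 0 0 0 -0.12 0 0; 0 0 0 -0.12 0 0; 0 0 0 -0.12 0 0; 0 0 0 -0.12 0 0; 0 0 0 -0.12 0 0; 0 0 0 -0.12 0 0; 0 0 0 -0.12 0 0; 0 0 0 -0.12 0 0; 0 0 0 -0.12 0 0; 0 0 0 -0.12 0 0; 0 0 0 -0.12 0 0; 0 0 0 -0.12 0 0; 0 0 0 -0.12 0 0; 0 0 0 -0.12 0 0; 0 0 0 -0.12 0 0; 0 0 0 -0.12 0 0"

```text
clock: 7.78
tcp_pos: [0.5219, -0.0313, 0.3245]
ee_rot: [[-0.001, 0.766, 0.643], [-0.04, 0.642, -0.766], [-0.999, -0.027, 0.03]]
wrist_force: [0.4, 0.0, -0.2]
grip_width: 0.0
```

Emit:
arm_command --deltas "0 0 0 -0.122 0 0; 0 0 0 -0.122 0 0; 0 0 0 -0.122 0 0; 0 0 0 -0.122 0 0; 0 0 0 -0.122 0 0; 0 0 0 -0.122 0 0; 0 0 0 -0.122 0 0; 0 0 0 -0.122 0 0; 0 0 0 0 0 0; 0 0 0 0 0 0"

```text
clock: 8.62
tcp_pos: [0.5224, -0.0316, 0.3244]
ee_rot: [[-0.001, -0.094, 0.996], [-0.041, 0.995, 0.093], [-0.999, -0.04, -0.005]]
wrist_force: [-0.3, 0.9, -0.5]
grip_width: 0.0
```

Run:
```python
from h import *
s=ctrl.sense(); print(np.array(s['q']),np.array(s['joint_vel']))
```

```text
[ 0.8038  0.5162 -1.2798  1.898   0.5796  1.1711  0.9694] [-0.0019  0.0075  0.0033 -0.0067  0.0126  0.0017 -0.0329]
```

Emit:
arm_command --deltas "0 0 0 0 -0.1 0; 0 0 0 0 -0.1 0; 0 0 0 0 -0.1 0; 0 0 0 0 -0.1 0; 0 0 0 0 -0.1 0; 0 0 0 0 -0.1 0; 0 0 0 0 -0.1 0; 0 0 0 0 0 0; 0 0 0 0 0 0"

```text
clock: 9.37
tcp_pos: [0.5258, -0.0364, 0.3254]
ee_rot: [[0.585, -0.086, 0.806], [0.008, 0.995, 0.1], [-0.811, -0.052, 0.583]]
wrist_force: [0.2, 0.4, -0.6]
grip_width: 0.0003
```

Run:
```python
from h import *
s=ctrl.sense(); print(np.array(s['q']),np.array(s['joint_vel']))
cv2.imwrite('pics/side1.png',imaging.camera('side'))
```

```text
[ 0.8992  0.1765 -1.0579  2.3266  1.1465  0.2255  0.5021] [ 0.0061  0.028  -0.0295 -0.0336 -0.0675  0.0104  0.073 ]
```

View pics/side1.png

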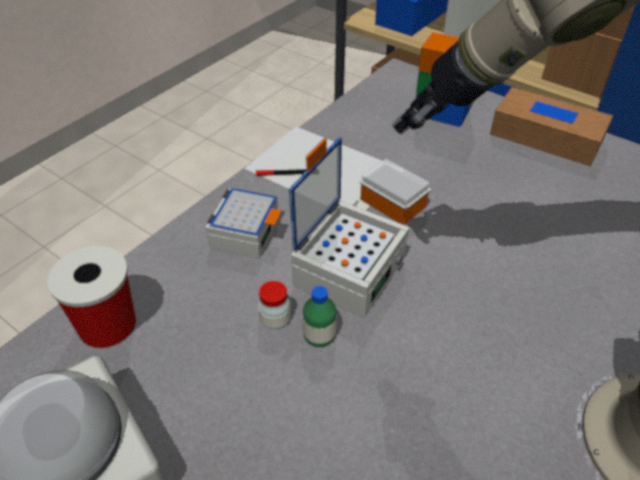

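Emit:
arm_command --deltas "0.003 0 -0.016 0 -0.05 0; 0.003 0 -0.016 0 -0.05 0; 0.003 0 -0.016 0 -0.05 0; 0.003 0 -0.016 0 -0.05 0; 0.003 0 -0.016 0 -0.05 0; 0.003 0 -0.016 0 0 0; 0.003 0 -0.016 0 0 0; 0.003 0 -0.016 0 0 0; 0 0 0 0 0 0; 0 0 0 0 0 0"

```text
clock: 10.25
tcp_pos: [0.4792, -0.0596, 0.2611]
ee_rot: [[0.651, -0.067, 0.756], [-0.017, 0.995, 0.102], [-0.759, -0.079, 0.646]]
wrist_force: [-0.4, 0.4, 0.8]
grip_width: 0.0001
```

Run:
```python
from h import *
s=ctrl.sense(); print(np.array(s['q']),np.array(s['joint_vel']))
```

```text
[ 1.0144  0.3733 -1.2949  2.5576  2.1012  0.5336 -0.4463] [-0.0142 -0.0379 -0.0004 -0.0083  0.0402 -0.0212 -0.0301]
```

Emit:
arm_command --deltas "0.0152 0 -0.013 0 0 0; 0.0152 0 -0.013 0 0 0; 0.0152 0 -0.013 0 0 0; 0.0152 0 -0.013 0 0 0; 0.0152 0 -0.013 0 0 0; 0 0 0 0 0 0; 0 0 0 0 0 0"

```text
clock: 10.83
tcp_pos: [0.5127, -0.0735, 0.184]
ee_rot: [[0.624, -0.077, 0.778], [-0.008, 0.995, 0.104], [-0.782, -0.071, 0.62]]
wrist_force: [-0.2, 0.9, -0.1]
grip_width: -0.0002
```

Run:
```python
from h import *
s=ctrl.sense(); print(np.array(s['q']),np.array(s['joint_vel']))
```

```text
[ 0.8988  0.6913 -1.2949  2.5582  2.1032  0.8375 -0.3696] [ 0.0111 -0.0546  0.0005  0.0113  0.0074 -0.0147 -0.0084]
```

Emit:
arm_command --deltas "-0.005 0.012 -0.011 0 0.05 0; -0.005 0.012 -0.011 0 0.05 0; -0.005 0.012 -0.011 0 0.05 0; -0.005 0.012 -0.011 0 0.05 0; -0.005 0.012 -0.011 0 0.05 0; 0 0 0 0 0 0; 0 0 0 0 0 0"

```text
clock: 11.42
tcp_pos: [0.4493, -0.0192, 0.1733]
ee_rot: [[0.418, -0.077, 0.905], [-0.036, 0.994, 0.102], [-0.908, -0.076, 0.412]]
wrist_force: [-1.7, 0.2, -0.4]
grip_width: 0.0001
```

Run:
```python
from h import *
s=ctrl.sense(); print(np.array(s['q']),np.array(s['joint_vel']))
```

```text
[ 0.7127  0.5426 -1.2248  2.5336  1.661   0.6868 -0.2082] [ 0.0223  0.0372  0.0113  0.0105  0.0349  0.0205 -0.015 ]
```

Emit:
arm_command --deltas "0.016 0 -0.0073 0 0 0; 0.016 0 -0.0073 0 0 0; 0.016 0 -0.0073 0 0 0; 0.016 0 -0.0073 0 0 0; 0.016 0 -0.0073 0 0 0; 0.016 0 -0.0073 0 0 0; 0 0 0 0 0 0; 0 0 0 0 0 0"

```text
clock: 12.08
tcp_pos: [0.469, -0.0288, 0.0735]
ee_rot: [[0.394, -0.076, 0.916], [-0.033, 0.995, 0.097], [-0.919, -0.069, 0.389]]
wrist_force: [-0.4, 0.1, 0.3]
grip_width: -0.0001
```

Run:
```python
from h import *
s=ctrl.sense(); print(np.array(s['q']),np.array(s['joint_vel']))
```

```text
[ 0.6688  0.9388 -1.2945  2.5598  1.8448  1.0624 -0.3314] [-0.002  -0.0527 -0.0091  0.0038 -0.0128 -0.0146  0.0062]
```

Emit:
arm_command --deltas "0 0 0 -0.1 -0.0075 0.042; 0 0 0 -0.1 -0.0075 0.042; 0 0 0 -0.1 -0.0075 0.042; 0 0 0 -0.1 -0.0075 0.042; 0 0 0 -0.1 -0.0075 0.042; 0 0 0 -0.1 -0.0075 0.042; 0 0 0 0 0 0; 0 0 0 0 0 0"

```text
clock: 12.75
tcp_pos: [0.4698, -0.0303, 0.0753]
ee_rot: [[0.338, -0.66, 0.671], [0.205, 0.747, 0.632], [-0.919, -0.076, 0.388]]
wrist_force: [-0.4, -0.4, 0.2]
grip_width: -0.0005
```

Run:
```python
from h import *
s=ctrl.sense(); print(np.array(s['q']),np.array(s['joint_vel']))
```

```text
[ 0.8683  0.8899 -1.2014  2.4883  1.8851  0.6308  0.5047] [-0.0234  0.0229 -0.0185  0.0169  0.0048  0.0271 -0.0438]
```

Emit:
arm_command --deltas "0.001 0.014 -0.001 0 -0.05 0; 0.001 0.014 -0.001 0 -0.05 0; 0 0 0 0 0 0; 0 0 0 0 0 0"

```text
clock: 13.08
tcp_pos: [0.4574, -0.0108, 0.0709]
ee_rot: [[0.392, -0.666, 0.635], [0.274, 0.743, 0.61], [-0.878, -0.065, 0.474]]
wrist_force: [0.2, 0.1, -0.3]
grip_width: -0.0
```

Run:
```python
from h import *
s=ctrl.sense(); print(np.array(s['q']),np.array(s['joint_vel']))
```

```text
[ 0.9044  0.9956 -1.2949  2.5606  2.0464  0.7298  0.3713] [-0.011  -0.0328 -0.0008  0.0016 -0.0158 -0.0257  0.0289]
```

```bash
cat >> h.py <<'E'
def plan(wps):
    s=ctrl.sense();p=np.array(s['tcp_pos']);R=np.array(s['ee_rot'])
    print(s['clock'],p,np.round(np.array(s['q']),2)); print(R)
    for w in wps:
        w=np.array(w);d=R.T@(w-p);n=int(np.ceil(np.linalg.norm(d)/.038));print(w,n,np.round(d/n,4));p=w
E
python3 - <<'E'
from h import *
plan([(.47,-.01,.2),(.50,0,.31),(.69,.0,.31)])
E
```

```text
13.0833 [ 0.4574 -0.0108  0.0709] [ 0.9   1.   -1.29  2.56  2.05  0.73  0.37]
[[ 0.3919 -0.666   0.6347]
 [ 0.2744  0.7431  0.6103]
 [-0.8781 -0.065   0.474 ]]
[ 0.47 -0.01  0.2 ] 4 [-0.027  -0.0041  0.0174]
[0.5  0.   0.31] 4 [-0.0205 -0.0049  0.0193]
[0.69 0.   0.31] 5 [ 0.0149 -0.0253  0.0241]
```

Emit:
arm_command --deltas "-0.027 -0.004 0.0174 0 0 0; -0.027 -0.004 0.0174 0 0 0; -0.027 -0.004 0.0174 0 0 0; -0.027 -0.004 0.0174 0 0 0; -0.0205 -0.005 0.0193 0 0 0; -0.0205 -0.005 0.0193 0 0 0; -0.0205 -0.005 0.0193 0 0 0; -0.0205 -0.005 0.0193 0 0 0; 0 0 0 0 0 0; 0 0 0 0 0 0"

```text
clock: 13.92
tcp_pos: [0.4841, -0.0082, 0.2464]
ee_rot: [[0.381, -0.667, 0.64], [0.257, 0.742, 0.62], [-0.888, -0.072, 0.454]]
wrist_force: [0.2, -0.7, 0.3]
grip_width: 0.0003
```

Run:
```python
from h import *
plan([(.55,-.03,.31),(.69,.0,.315)])
```

```text
13.9167 [ 0.4841 -0.0082  0.2464] [ 1.06  0.46 -1.28  2.34  0.8   0.31  1.5 ]
[[ 0.3808 -0.6669  0.6405]
 [ 0.2567  0.7417  0.6197]
 [-0.8883 -0.0716  0.4537]]
[ 0.55 -0.03  0.31] 3 [-0.0123 -0.0216  0.0192]
[0.69  0.    0.315] 4 [ 0.0141 -0.0179  0.0276]
```

Emit:
arm_command --deltas "-0.0123 -0.0216 0.0192 0 0 0; -0.0123 -0.0216 0.0192 0 0 0; -0.0123 -0.0216 0.0192 0 0 0; 0.0141 -0.0179 0.0276 0 0 0; 0.0141 -0.0179 0.0276 0 0 0; 0.0141 -0.0179 0.0276 0 0 0; 0.0141 -0.0179 0.0276 0 0 0; 0 0 0 0 0 0; 0 0 0 0 0 0"

```text
clock: 14.67
tcp_pos: [0.6875, 0.0012, 0.3085]
ee_rot: [[0.378, -0.668, 0.642], [0.258, 0.741, 0.62], [-0.889, -0.069, 0.452]]
wrist_force: [-0.6, 0.0, -0.2]
grip_width: -0.0003
```

Run:
```python
from h import *
plan([(.69,.005,.25)])
for c in('side','top'):
    im=imaging.camera(c); cv2.imwrite(f'pics/{c}2.png',im)
t=cv2.imread('pics/top2.png');s=cv2.imread('pics/side2.png')
cv2.imwrite('pics/c2.png',np.hstack([cv2.resize(s[60:260,240:440],(400,400)),cv2.resize(t[150:350,250:450],(400,400))]))
```

```text
14.6667 [0.6875 0.0012 0.3085] [ 0.76  0.56 -1.07  1.87  0.52  0.58  1.81]
[[ 0.3776 -0.6677  0.6416]
 [ 0.2578  0.7413  0.6197]
 [-0.8894 -0.0686  0.452 ]]
[0.69  0.005 0.25 ] 2 [ 0.027   0.0026 -0.0113]
```

View pics/c2.png

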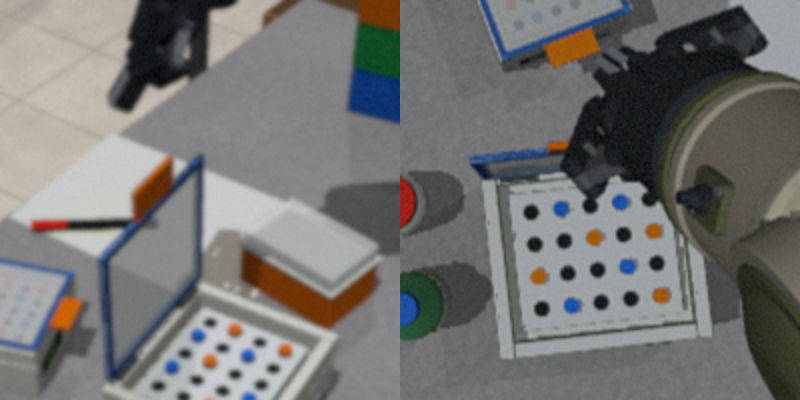

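Emit:
arm_command --deltas "0.027 0.0026 -0.0113 0 0 0; 0.027 0.0026 -0.0113 0 0 0; 0 0 0 0 0 0; 0 0 0 0 0 0"

```text
clock: 15.1
tcp_pos: [0.688, 0.0026, 0.2503]
ee_rot: [[0.376, -0.667, 0.643], [0.257, 0.742, 0.619], [-0.89, -0.068, 0.45]]
wrist_force: [-0.2, 0.5, 1.8]
grip_width: 0.0004
```

```bash
cat >> h.py <<'E'
HP=(.5745,.0003,.1094)
def cov(a,P=None,name='o'):
    """overlay of cover outline at angles a"""
    for c in('side',):
        im=imaging.camera(c); cv2.imwrite(f'pics/{name}_raw.png',im)
        k=4;x0,y0=240,110;im=cv2.resize(im[y0:y0+150,x0:x0+200],None,fx=k,fy=k,interpolation=cv2.INTER_CUBIC)
        for aa in a:
            L=[(.07-r*np.cos(aa),y,.088+r*np.sin(aa)) for r,y in((.145,.082),(.145,-.082))]+[(.07-.175*np.cos(aa),0,.088+.175*np.sin(aa))]
            q=(proj(c,H(HP,L))-[x0,y0]+.5)*k
            for p in q: cv2.circle(im,tuple(int(v) for v in p),3,(0,255,255),1)
        cv2.imwrite(f'pics/{name}.png',im)
E
python3 - <<'E'
from h import *
plan([(.67,.0,.25)])
cov([1.6],name='d1')
E
```

```text
15.1 [0.688  0.0026 0.2503] [ 0.68  0.6  -0.96  1.94  0.6   0.46  1.75]
[[ 0.3763 -0.6667  0.6433]
 [ 0.2567  0.7422  0.6191]
 [-0.8902 -0.0678  0.4504]]
[0.67 0.   0.25] 1 [-0.0071  0.0101 -0.0134]
```

View pics/d1.png

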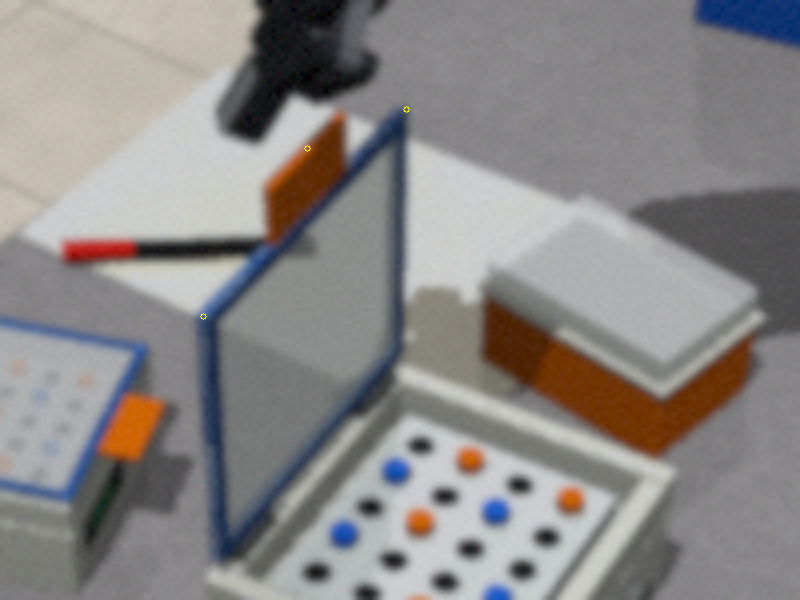

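Emit:
arm_command --deltas "-0.0033 0.0048 -0.0059 0 0 0; -0.0033 0.0048 -0.0059 0 0 0; -0.0033 0.0048 -0.0059 0 0 0; 0 0 0 0 0 0; 0 0 0 0 0 0"

```text
clock: 15.57
tcp_pos: [0.6644, -0.0004, 0.2517]
ee_rot: [[0.38, -0.666, 0.642], [0.256, 0.743, 0.619], [-0.889, -0.07, 0.453]]
wrist_force: [0.9, 0.0, -0.3]
grip_width: 0.0002
```

Run:
```python
from h import *
plan([(.67,.0,.25)])
cov([1.6],name='d2')
```

```text
15.5667 [ 0.6644 -0.0004  0.2517] [ 0.71  0.57 -0.97  1.99  0.59  0.43  1.75]
[[ 0.3796 -0.6659  0.6422]
 [ 0.2563  0.7427  0.6186]
 [-0.8889 -0.0702  0.4527]]
[0.67 0.   0.25] 1 [ 0.0038 -0.0032  0.0031]
```

View pics/d2.png

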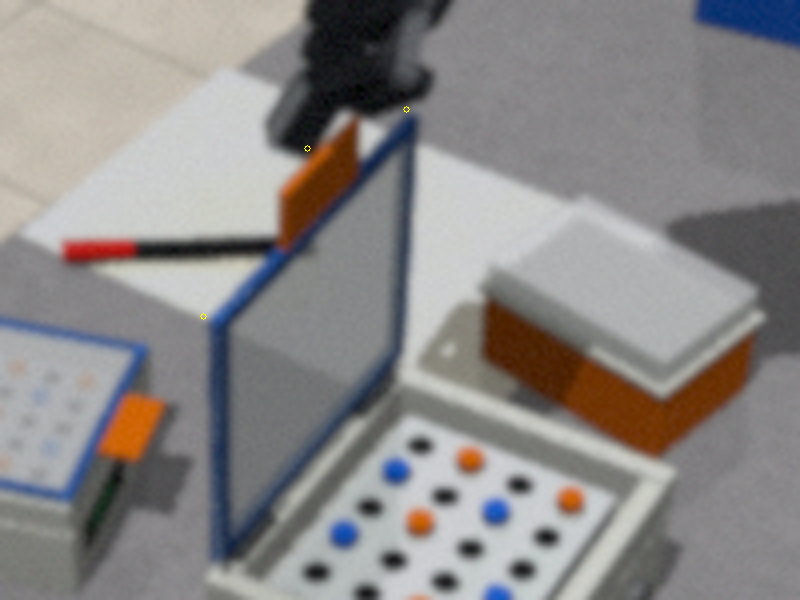

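Emit:
arm_command --deltas "-0.002 0.0029 -0.0035 0 0 0; -0.002 0.0029 -0.0035 0 0 0; -0.002 0.0029 -0.0035 0 0 0; -0.002 0.0029 -0.0035 0 0 0; -0.002 0.0029 -0.0035 0 0 0; -0.002 0.0029 -0.0035 0 0 0"

```text
clock: 16.12
tcp_pos: [0.6347, -0.003, 0.251]
ee_rot: [[0.379, -0.667, 0.642], [0.257, 0.742, 0.619], [-0.889, -0.069, 0.453]]
wrist_force: [0.4, -0.5, 0.1]
grip_width: 0.0
```

Run:
```python
from h import *
plan([(.67,.0,.25)])
cov([1.4,1.3],name='d3')
```

```text
16.1167 [ 0.6347 -0.003   0.251 ] [ 0.75  0.54 -0.99  2.05  0.59  0.4   1.75]
[[ 0.3787 -0.6665  0.6421]
 [ 0.2574  0.7423  0.6187]
 [-0.889  -0.0691  0.4527]]
[0.67 0.   0.25] 1 [ 0.0151 -0.0213  0.0241]
```

View pics/d3.png

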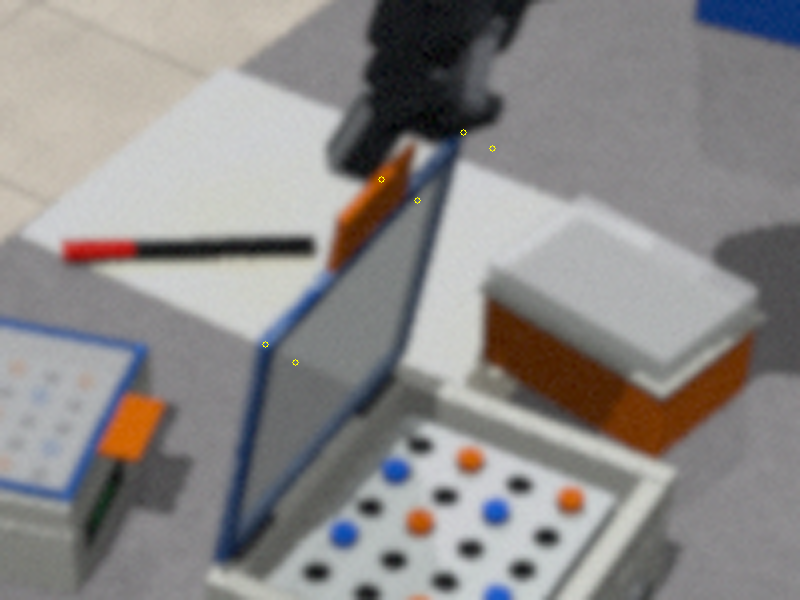

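Emit:
arm_command --deltas "-0.0018 0.0026 -0.0032 0 0 0; -0.0018 0.0026 -0.0032 0 0 0; -0.0018 0.0026 -0.0032 0 0 0; -0.0018 0.0026 -0.0032 0 0 0"

```text
clock: 16.5
tcp_pos: [0.6169, -0.0051, 0.2509]
ee_rot: [[0.379, -0.666, 0.642], [0.257, 0.742, 0.619], [-0.889, -0.069, 0.453]]
wrist_force: [0.4, 0.0, 0.3]
grip_width: -0.0
```

Run:
```python
from h import *
plan([(.617,-.005,.300),(.48,-.02,.285),(.485,-.015,.19),(.511,-.012,.178)])
cov([1.35,1.3],name='d4')
```

```text
16.5 [ 0.6169 -0.0051  0.2509] [ 0.78  0.53 -1.01  2.08  0.58  0.38  1.75]
[[ 0.3789 -0.6665  0.6421]
 [ 0.2574  0.7423  0.6186]
 [-0.8889 -0.0691  0.4528]]
[ 0.617 -0.005  0.3  ] 2 [-0.0218 -0.0017  0.0112]
[ 0.48  -0.02   0.285] 4 [-0.0106  0.0203 -0.026 ]
[ 0.485 -0.015  0.19 ] 3 [ 0.0292  0.0023 -0.0122]
[ 0.511 -0.012  0.178] 1 [ 0.0213 -0.0143  0.0131]
```

View pics/d4.png

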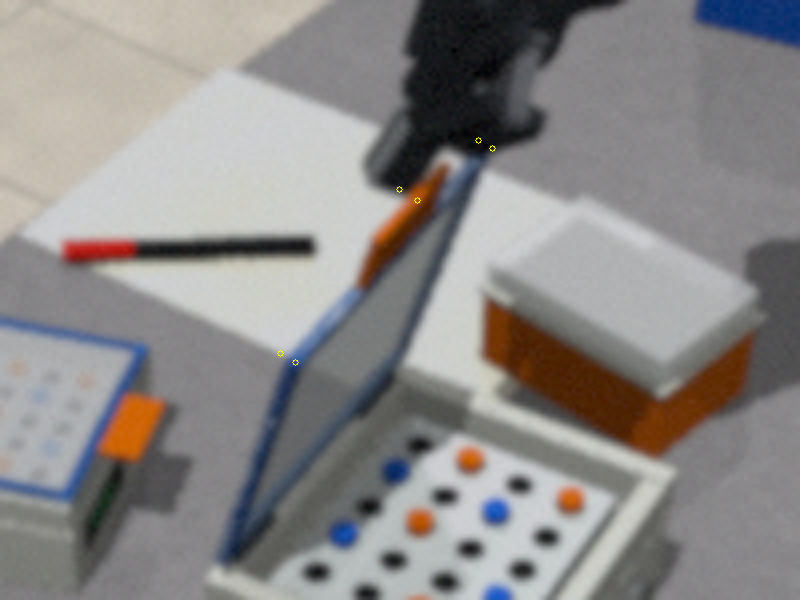

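Emit:
arm_command --deltas "-0.0218 -0.0017 0.0112 0 0 0; -0.0218 -0.0017 0.0112 0 0 0; -0.0106 0.0203 -0.026 0 0 0; -0.0106 0.0203 -0.026 0 0 0; -0.0106 0.0203 -0.026 0 0 0; -0.0106 0.0203 -0.026 0 0 0"

```text
clock: 17.05
tcp_pos: [0.4789, -0.0199, 0.2846]
ee_rot: [[0.379, -0.667, 0.642], [0.258, 0.742, 0.619], [-0.889, -0.069, 0.453]]
wrist_force: [-0.6, 0.2, -0.3]
grip_width: 0.0003
```

Run:
```python
from h import *
plan([(.485,-.015,.19),(.511,-.012,.178)])
cov([1.2,1.1],name='d5')
```

```text
17.05 [ 0.4789 -0.0199  0.2846] [ 1.15  0.36 -1.28  2.29  0.3   0.34  2.02]
[[ 0.3785 -0.6666  0.6422]
 [ 0.2577  0.7423  0.6186]
 [-0.889  -0.0687  0.4527]]
[ 0.485 -0.015  0.19 ] 3 [ 0.0292  0.002  -0.012 ]
[ 0.511 -0.012  0.178] 1 [ 0.0213 -0.0143  0.0131]
```

View pics/d5.png

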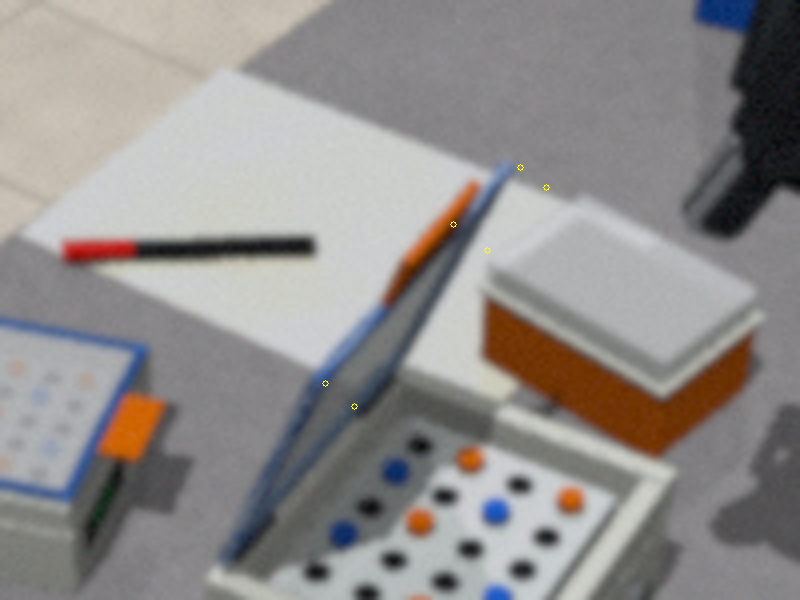

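Emit:
arm_command --deltas "0.0292 0.002 -0.012 0 0 0; 0.0292 0.002 -0.012 0 0 0; 0.0292 0.002 -0.012 0 0 0; 0.0213 -0.0143 0.0131 0 0 0"

```text
clock: 17.43
tcp_pos: [0.5073, -0.0184, 0.2023]
ee_rot: [[0.375, -0.663, 0.648], [0.246, 0.745, 0.619], [-0.894, -0.073, 0.443]]
wrist_force: [-0.6, -0.6, 1.3]
grip_width: 0.0003
```

Run:
```python
from h import *
plan([(.511,-.012,.178)])
cov([1.1,1.0],name='d6')
```

```text
17.4333 [ 0.5073 -0.0184  0.2023] [ 0.76  0.44 -0.87  2.35  0.66  0.13  1.69]
[[ 0.3752 -0.6626  0.6482]
 [ 0.2462  0.7454  0.6195]
 [-0.8936 -0.0728  0.4428]]
[ 0.511 -0.012  0.178] 1 [ 0.0247  0.0041 -0.0044]
```

View pics/d6.png

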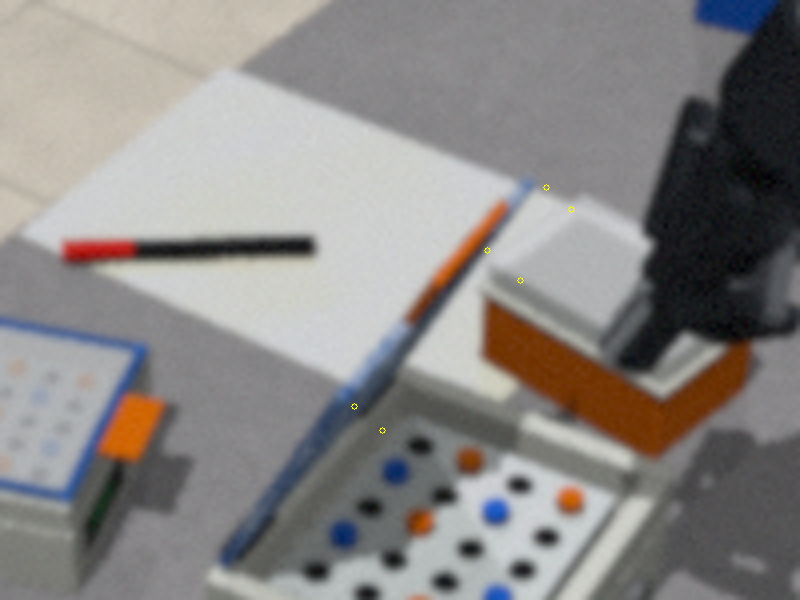

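Emit:
arm_command --deltas "0.0113 0.0005 0 0 0 0; 0.0113 0.0005 0 0 0 0; 0 0 0 0 0 0"

```text
clock: 17.73
tcp_pos: [0.5184, -0.0114, 0.1879]
ee_rot: [[0.379, -0.664, 0.644], [0.249, 0.744, 0.62], [-0.891, -0.075, 0.447]]
wrist_force: [-0.9, 0.5, 1.4]
grip_width: -0.0002
```

Run:
```python
from h import *
plan([(.515,-.012,.182)])
cov([1.05,.95],name='d7')
```

```text
17.7333 [ 0.5184 -0.0114  0.1879] [ 0.71  0.47 -0.83  2.35  1.    0.11  1.34]
[[ 0.379  -0.6643  0.6443]
 [ 0.2491  0.7438  0.6203]
 [-0.8912 -0.0745  0.4474]]
[ 0.515 -0.012  0.182] 1 [ 0.0039  0.0022 -0.0052]
```

View pics/d7.png

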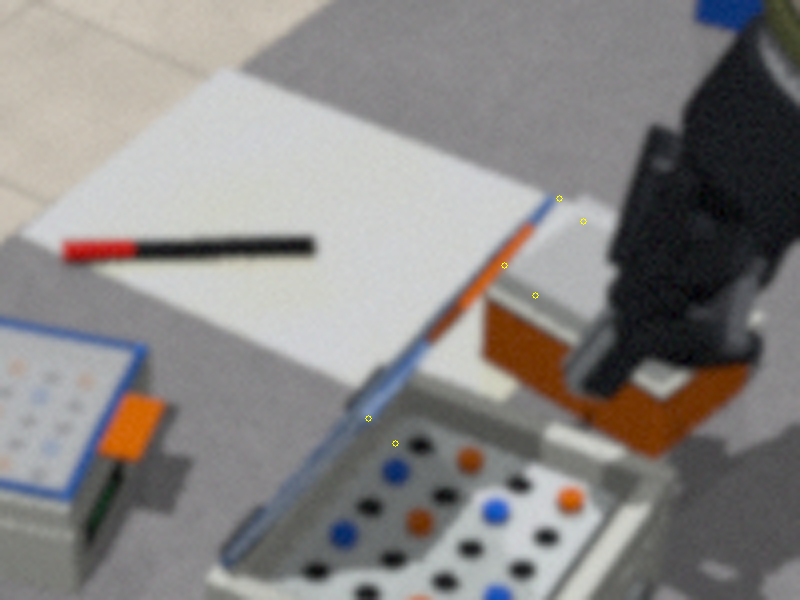

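Emit:
arm_command --deltas "0 0 0 0 0 0; 0 0 0 0 0 0; 0 0 0 0 0 0; 0 0 0 0 0 0; 0 0 0 0 0 0; 0 0 0 0 0 0; 0 0 0 0 0 0; 0 0 0 0 0 0; 0 0 0 0 0 0; 0 0 0 0 0 0"

```text
clock: 18.62
tcp_pos: [0.5178, -0.0123, 0.1885]
ee_rot: [[0.379, -0.663, 0.646], [0.248, 0.745, 0.619], [-0.891, -0.075, 0.447]]
wrist_force: [-0.6, -0.3, -0.4]
grip_width: 0.0001
```

Run:
```python
from h import *
plan([(.515,-.012,.182)])
cov([.8,.7],name='d8')
```

```text
18.6167 [ 0.5178 -0.0123  0.1885] [ 0.71  0.47 -0.83  2.35  0.99  0.11  1.35]
[[ 0.3794 -0.6628  0.6455]
 [ 0.2481  0.7451  0.6191]
 [-0.8913 -0.0747  0.4472]]
[ 0.515 -0.012  0.182] 1 [ 0.0048  0.0026 -0.0045]
```

View pics/d8.png

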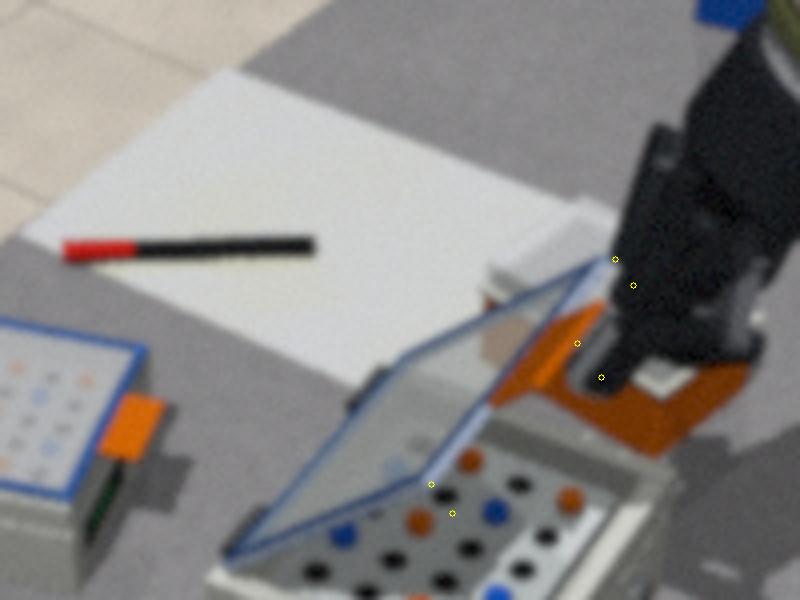

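Emit:
arm_command --deltas "0 0 0 0 0 0; 0 0 0 0 0 0; 0 0 0 0 0 0; 0 0 0 0 0 0; 0 0 0 0 0 0; 0 0 0 0 0 0"

```text
clock: 19.17
tcp_pos: [0.5179, -0.0123, 0.1886]
ee_rot: [[0.38, -0.663, 0.645], [0.248, 0.745, 0.619], [-0.891, -0.075, 0.447]]
wrist_force: [-1.1, -0.9, -0.2]
grip_width: -0.0001
```

Run:
```python
from h import *
plan([(.515,-.012,.182)])
cov([.8,.7],name='d9')
```

```text
19.1667 [ 0.5179 -0.0123  0.1886] [ 0.71  0.47 -0.83  2.35  0.99  0.11  1.35]
[[ 0.3796 -0.6628  0.6454]
 [ 0.2482  0.745   0.6191]
 [-0.8912 -0.0748  0.4473]]
[ 0.515 -0.012  0.182] 1 [ 0.0048  0.0026 -0.0046]
```

View pics/d9.png

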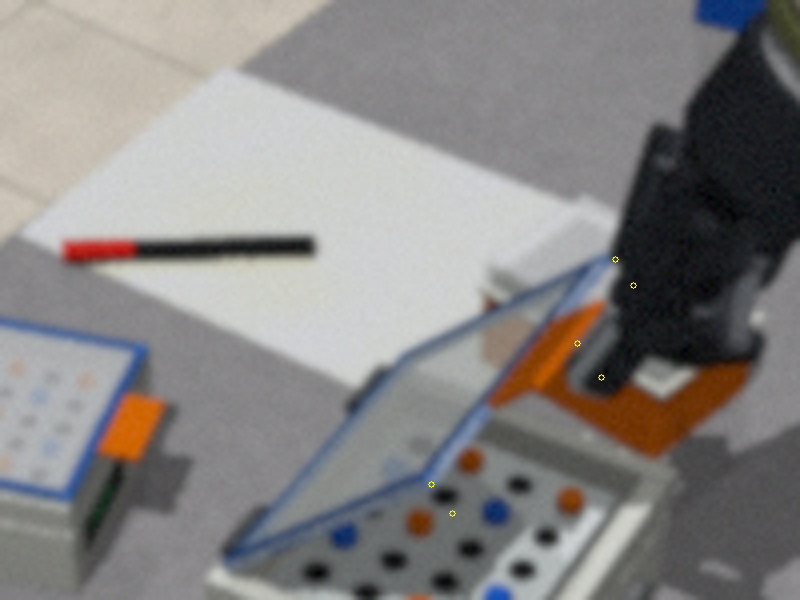

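```bash
cat >> h.py <<'E'
def tgt(a,off=(-8,-27.4),y=-.0055):
    return H(HP,(.07-.175*np.cos(a)+off[0]*1e-3,y,.088+.175*np.sin(a)+off[1]*1e-3))[0]
def low(a,n,**k):
    s=ctrl.sense();p=np.array(s['tcp_pos']);R=np.array(s['ee_rot'])
    w=tgt(a,**k);d=R.T@(w-p);print(s['clock'],p,'->',w,'rows',n,np.round(d/n,4),'q',np.round(np.array(s['q']),2),'F',np.array(s['wrist_force']))
    c,sn=np.cos(HP[2]),np.sin(HP[2]);print('x_t',R[:,0], 'local',np.r_[(p-[HP[0],HP[1],0])[:2]@np.array([[c,-sn],[sn,c]]),p[2]])
E
python3 - <<'E'
from h import *
print(tgt(.82))
low(.66,12)
E
```

```text
[ 0.5181 -0.0114  0.1886]
19.2167 [ 0.5179 -0.0123  0.1886] -> [ 0.4993 -0.0135  0.1679] rows 12 [ 0.0009  0.0011 -0.0018] q [ 0.71  0.47 -0.83  2.35  0.99  0.11  1.35] F [-1.386  -0.0548 -0.1123]
x_t [ 0.3796  0.2482 -0.8912] local [-0.0576 -0.0064  0.1886]
```

Emit:
arm_command --deltas "0.0009 0.0011 -0.0018 0 0 0; 0.0009 0.0011 -0.0018 0 0 0; 0.0009 0.0011 -0.0018 0 0 0; 0.0009 0.0011 -0.0018 0 0 0; 0.0009 0.0011 -0.0018 0 0 0; 0.0009 0.0011 -0.0018 0 0 0; 0.0009 0.0011 -0.0018 0 0 0; 0.0009 0.0011 -0.0018 0 0 0; 0.0009 0.0011 -0.0018 0 0 0; 0.0009 0.0011 -0.0018 0 0 0; 0.0009 0.0011 -0.0018 0 0 0; 0.0009 0.0011 -0.0018 0 0 0"

```text
clock: 20.22
tcp_pos: [0.4995, -0.013, 0.1684]
ee_rot: [[0.38, -0.663, 0.645], [0.248, 0.745, 0.619], [-0.891, -0.075, 0.448]]
wrist_force: [-1.0, 0.1, -0.2]
grip_width: 0.0005
```

Run:
```python
from h import *
low(.5,12)
cov([.66],name='e1')
```

```text
20.2167 [ 0.4995 -0.013   0.1684] -> [ 0.4841 -0.0152  0.1445] rows 12 [ 0.0012  0.0009 -0.0018] q [ 0.77  0.53 -0.93  2.4   1.65  0.16  0.7 ] F [-1.0464  0.1324 -0.2055]
x_t [ 0.38    0.2485 -0.891 ] local [-0.076  -0.005   0.1684]
```

View pics/e1.png

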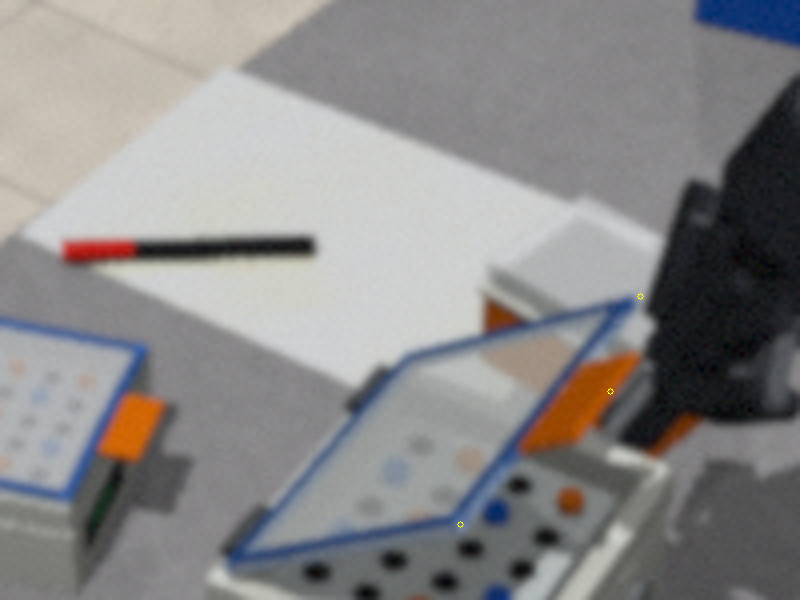

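Emit:
arm_command --deltas "0.0012 0.0009 -0.0018 0 0 0; 0.0012 0.0009 -0.0018 0 0 0; 0.0012 0.0009 -0.0018 0 0 0; 0.0012 0.0009 -0.0018 0 0 0; 0.0012 0.0009 -0.0018 0 0 0; 0.0012 0.0009 -0.0018 0 0 0; 0.0012 0.0009 -0.0018 0 0 0; 0.0012 0.0009 -0.0018 0 0 0; 0.0012 0.0009 -0.0018 0 0 0; 0.0012 0.0009 -0.0018 0 0 0; 0.0012 0.0009 -0.0018 0 0 0; 0.0012 0.0009 -0.0018 0 0 0"

```text
clock: 21.27
tcp_pos: [0.4836, -0.0149, 0.1448]
ee_rot: [[0.38, -0.663, 0.645], [0.248, 0.745, 0.619], [-0.891, -0.075, 0.447]]
wrist_force: [-0.8, -0.3, -1.0]
grip_width: 0.0002
```

Run:
```python
from h import *
low(.35,12)
```

```text
21.2667 [ 0.4836 -0.0149  0.1448] -> [ 0.4733 -0.0163  0.1206] rows 12 [ 0.0014  0.0006 -0.0015] q [ 0.85  0.64 -1.07  2.45  1.85  0.31  0.51] F [-0.7647 -0.2781 -1.0313]
x_t [ 0.3797  0.2482 -0.8912] local [-0.092  -0.0052  0.1448]
```

Emit:
arm_command --deltas "0.0014 0.0006 -0.0015 0 0 0; 0.0014 0.0006 -0.0015 0 0 0; 0.0014 0.0006 -0.0015 0 0 0; 0.0014 0.0006 -0.0015 0 0 0; 0.0014 0.0006 -0.0015 0 0 0; 0.0014 0.0006 -0.0015 0 0 0; 0.0014 0.0006 -0.0015 0 0 0; 0.0014 0.0006 -0.0015 0 0 0; 0.0014 0.0006 -0.0015 0 0 0; 0.0014 0.0006 -0.0015 0 0 0; 0.0014 0.0006 -0.0015 0 0 0; 0.0014 0.0006 -0.0015 0 0 0"

```text
clock: 22.27
tcp_pos: [0.4737, -0.0166, 0.1213]
ee_rot: [[0.38, -0.663, 0.645], [0.248, 0.745, 0.619], [-0.891, -0.075, 0.447]]
wrist_force: [-0.2, -1.3, -1.1]
grip_width: -0.0002
```

Run:
```python
from h import *
low(.2,12)
cov([.35],name='e2')
```

```text
22.2667 [ 0.4737 -0.0166  0.1213] -> [ 0.4662 -0.0171  0.0954] rows 12 [ 0.0017  0.0005 -0.0014] q [ 0.87  0.73 -1.13  2.49  1.95  0.43  0.42] F [-0.1959 -1.2619 -1.0685]
x_t [ 0.3798  0.2481 -0.8912] local [-0.102  -0.0058  0.1213]
```

View pics/e2.png

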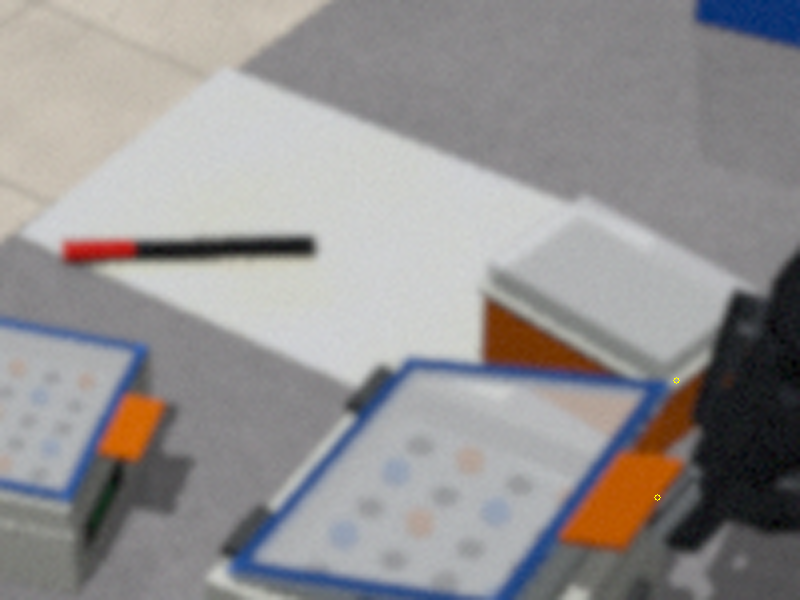

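Emit:
arm_command --deltas "0.0017 0.0005 -0.0014 0 0 0; 0.0017 0.0005 -0.0014 0 0 0; 0.0017 0.0005 -0.0014 0 0 0; 0.0017 0.0005 -0.0014 0 0 0; 0.0017 0.0005 -0.0014 0 0 0; 0.0017 0.0005 -0.0014 0 0 0; 0.0017 0.0005 -0.0014 0 0 0; 0.0017 0.0005 -0.0014 0 0 0; 0.0017 0.0005 -0.0014 0 0 0; 0.0017 0.0005 -0.0014 0 0 0; 0.0017 0.0005 -0.0014 0 0 0; 0.0017 0.0005 -0.0014 0 0 0"

```text
clock: 23.32
tcp_pos: [0.4666, -0.0174, 0.0951]
ee_rot: [[0.38, -0.663, 0.645], [0.248, 0.745, 0.619], [-0.891, -0.075, 0.447]]
wrist_force: [-0.2, -0.6, 0.1]
grip_width: -0.0001
```

Run:
```python
from h import *
low(.1,10)
s=cv2.imwrite
im=imaging.camera('side');cv2.imwrite('pics/e3_raw.png',im)
k=4;x0,y0=270,150;im=cv2.resize(im[y0:y0+150,x0:x0+200],None,fx=k,fy=k,interpolation=cv2.INTER_CUBIC)
for aa in(.2,.1):
    for r,y in((.145,.082),(.145,-.082),(.175,0)):
        p=(proj('side',H(HP,(.07-r*np.cos(aa),y,.088+r*np.sin(aa))))[0]-[x0,y0]+.5)*k
        cv2.circle(im,tuple(int(v) for v in p),3,(0,255,255),1)
cv2.imwrite('pics/e3.png',im)
```

```text
23.3167 [ 0.4666 -0.0174  0.0951] -> [ 0.4636 -0.0174  0.0781] rows 10 [ 0.0014  0.0003 -0.001 ] q [ 0.86  0.82 -1.16  2.52  2.04  0.54  0.35] F [-0.2494 -0.5664  0.071 ]
x_t [ 0.3798  0.2482 -0.8912] local [-0.1091 -0.0058  0.0951]
```

View pics/e3.png

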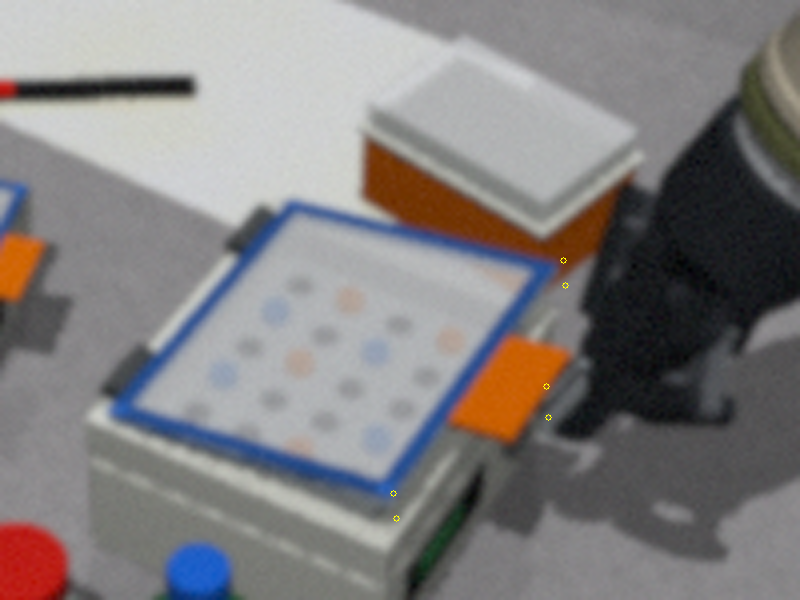

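Emit:
arm_command --deltas "0.0014 0.0003 -0.001 0 0 0; 0.0014 0.0003 -0.001 0 0 0; 0.0014 0.0003 -0.001 0 0 0; 0.0014 0.0003 -0.001 0 0 0; 0.0014 0.0003 -0.001 0 0 0; 0.0014 0.0003 -0.001 0 0 0; 0.0014 0.0003 -0.001 0 0 0; 0.0014 0.0003 -0.001 0 0 0; 0.0014 0.0003 -0.001 0 0 0; 0.0014 0.0003 -0.001 0 0 0"

```text
clock: 24.2
tcp_pos: [0.4635, -0.0179, 0.0779]
ee_rot: [[0.38, -0.663, 0.645], [0.248, 0.745, 0.619], [-0.891, -0.075, 0.447]]
wrist_force: [-0.4, 0.0, -0.6]
grip_width: 0.0001
```

Run:
```python
from h import *
low(-.02,14)
```

```text
24.2 [ 0.4635 -0.0179  0.0779] -> [ 0.4628 -0.0175  0.0571] rows 14 [ 0.0013  0.0002 -0.0007] q [ 0.86  0.88 -1.17  2.54  2.09  0.6   0.32] F [-0.4108  0.0173 -0.5851]
x_t [ 0.3797  0.2483 -0.8912] local [-0.1123 -0.0059  0.0779]
```

Emit:
arm_command --deltas "0.0013 0.0002 -0.0007 0 0 0; 0.0013 0.0002 -0.0007 0 0 0; 0.0013 0.0002 -0.0007 0 0 0; 0.0013 0.0002 -0.0007 0 0 0; 0.0013 0.0002 -0.0007 0 0 0; 0.0013 0.0002 -0.0007 0 0 0; 0.0013 0.0002 -0.0007 0 0 0; 0.0013 0.0002 -0.0007 0 0 0; 0.0013 0.0002 -0.0007 0 0 0; 0.0013 0.0002 -0.0007 0 0 0; 0.0013 0.0002 -0.0007 0 0 0; 0.0013 0.0002 -0.0007 0 0 0; 0.0013 0.0002 -0.0007 0 0 0; 0.0013 0.0002 -0.0007 0 0 0"

```text
clock: 25.37
tcp_pos: [0.4623, -0.0173, 0.0572]
ee_rot: [[0.38, -0.663, 0.645], [0.248, 0.745, 0.619], [-0.891, -0.075, 0.447]]
wrist_force: [-0.2, -0.7, -1.0]
grip_width: -0.0001
```

Run:
```python
from h import *
low(-.1,14)
im=imaging.camera('side');cv2.imwrite('pics/e4_raw.png',im)
k=4;x0,y0=270,150;im=cv2.resize(im[y0:y0+150,x0:x0+200],None,fx=k,fy=k,interpolation=cv2.INTER_CUBIC)
for aa in(0,):
    for r,y in((.145,.082),(.145,-.082),(.175,0)):
        p=(proj('side',H(HP,(.07-r*np.cos(aa),y,.088+r*np.sin(aa))))[0]-[x0,y0]+.5)*k
        cv2.circle(im,tuple(int(v) for v in p),3,(0,255,255),1)
cv2.imwrite('pics/e4.png',im)
```

```text
25.3667 [ 0.4623 -0.0173  0.0572] -> [ 0.4636 -0.0174  0.0431] rows 14 [ 0.0009  0.     -0.0004] q [ 0.84  0.95 -1.17  2.55  2.13  0.67  0.3 ] F [-0.1617 -0.7428 -1.0418]
x_t [ 0.3797  0.2482 -0.8912] local [-0.1135 -0.0053  0.0572]
```

View pics/e4.png

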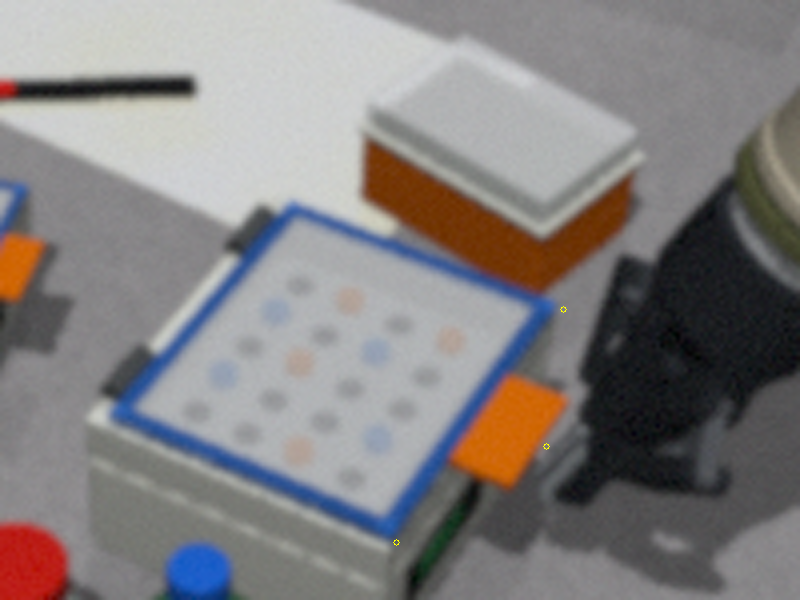

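Emit:
arm_command --deltas "0.0009 0 -0.0004 0 0 0; 0.0009 0 -0.0004 0 0 0; 0.0009 0 -0.0004 0 0 0; 0.0009 0 -0.0004 0 0 0; 0.0009 0 -0.0004 0 0 0; 0.0009 0 -0.0004 0 0 0; 0.0009 0 -0.0004 0 0 0; 0.0009 0 -0.0004 0 0 0; 0.0009 0 -0.0004 0 0 0; 0.0009 0 -0.0004 0 0 0; 0.0009 0 -0.0004 0 0 0; 0.0009 0 -0.0004 0 0 0; 0.0009 0 -0.0004 0 0 0; 0.0009 0 -0.0004 0 0 0"

```text
clock: 26.58
tcp_pos: [0.4634, -0.0177, 0.0435]
ee_rot: [[0.38, -0.663, 0.645], [0.248, 0.745, 0.619], [-0.891, -0.075, 0.447]]
wrist_force: [0.5, -0.2, -0.2]
grip_width: -0.0003
```

Run:
```python
from h import *
low(-.1,14)
im=imaging.camera('side');cv2.imwrite('pics/e5_raw.png',im)
k=4;x0,y0=270,150;im=cv2.resize(im[y0:y0+150,x0:x0+200],None,fx=k,fy=k,interpolation=cv2.INTER_CUBIC)
cv2.imwrite('pics/e5.png',im)
```

```text
26.5833 [ 0.4634 -0.0177  0.0435] -> [ 0.4636 -0.0174  0.0431] rows 14 [0. 0. 0.] q [ 0.84  0.99 -1.16  2.55  2.16  0.71  0.29] F [ 0.4819 -0.2073 -0.195 ]
x_t [ 0.3797  0.2482 -0.8912] local [-0.1124 -0.0057  0.0435]
```

View pics/e5.png

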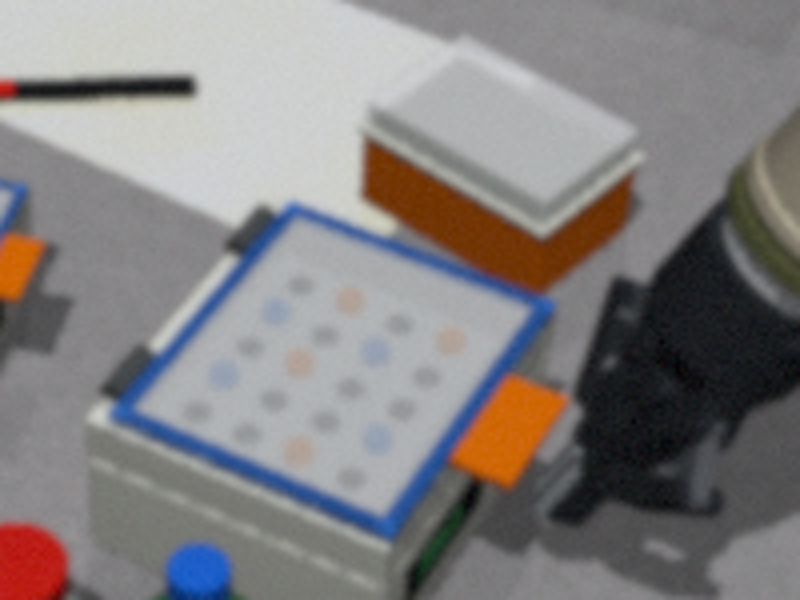

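Emit:
arm_command --deltas "-0.0045 -0.0143 -0.0133 0 0 0; -0.0045 -0.0143 -0.0133 0 0 0; -0.0045 -0.0143 -0.0133 0 0 0; -0.0045 -0.0143 -0.0133 0 0 0; -0.0045 -0.0143 -0.0133 0 0 0; -0.0045 -0.0143 -0.0133 0 0 0; 0 0 0 0 0 0; 0 0 0 0 0 0"

```text
clock: 27.3
tcp_pos: [0.4585, -0.1389, 0.0384]
ee_rot: [[0.38, -0.661, 0.647], [0.246, 0.747, 0.618], [-0.891, -0.076, 0.447]]
wrist_force: [0.2, -0.8, 0.3]
grip_width: -0.0001
```

Run:
```python
from h import *
plan([(.44,-.15,.2)])
im=imaging.camera('side');cv2.imwrite('pics/e6_raw.png',im)
k=4;x0,y0=270,150;im=cv2.resize(im[y0:y0+150,x0:x0+200],None,fx=k,fy=k,interpolation=cv2.INTER_CUBIC)
cv2.imwrite('pics/e6.png',im)
```

```text
27.3 [ 0.4585 -0.1389  0.0384] [ 1.08  0.91 -0.98  2.45  2.17  0.39  0.59]
[[ 0.3803 -0.661   0.6469]
 [ 0.2464  0.7466  0.6179]
 [-0.8914 -0.0756  0.4468]]
[ 0.44 -0.15  0.2 ] 5 [-0.0308 -0.0017  0.0107]
```

View pics/e6.png

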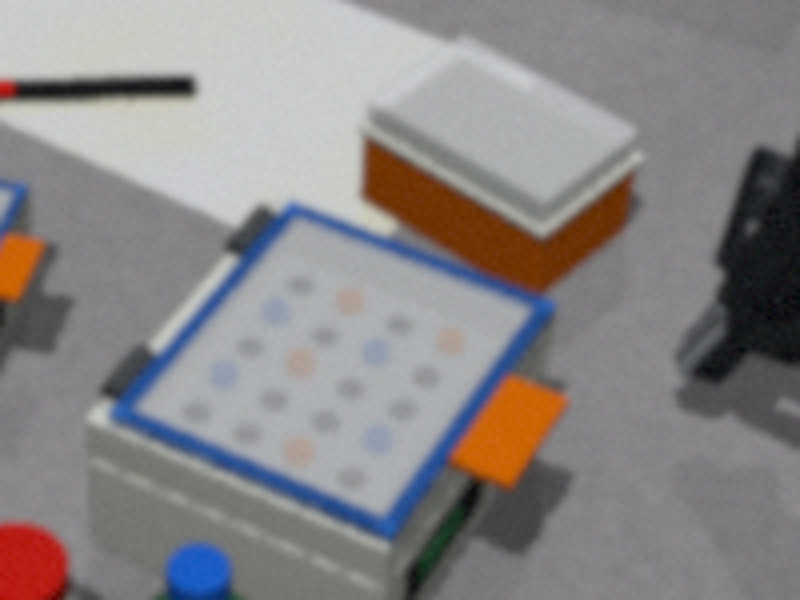

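Clear of the lip, and the cover looks unchanged. I'll raise the arm away, then do the final check.

Emit:
arm_command --deltas "-0.025 -0.0017 0.01 0 0 0; -0.025 -0.0017 0.01 0 0 0; -0.025 -0.0017 0.01 0 0 0; -0.025 -0.0017 0.01 0 0 0; -0.025 -0.0017 0.01 0 0 0; 0 0 0 0 0 0; 0 0 0 0 0 0; 0 0 0 0 0 0; 0 0 0 0 0 0"

```text
clock: 28.1
tcp_pos: [0.4525, -0.1455, 0.1293]
ee_rot: [[0.38, -0.66, 0.648], [0.238, 0.747, 0.621], [-0.894, -0.081, 0.441]]
wrist_force: [-1.0, -0.5, -1.2]
grip_width: 0.0001
```

Run:
```python
from h import *
s=ctrl.sense();print(s['clock'],s['tcp_pos'],np.abs(s['joint_vel']).max(),s['wrist_force'])
a=cv2.imread('pics/e5_raw.png').astype(int);b=imaging.camera('side')
print('diff cover region',np.abs(a-b)[200:285,295:405].mean(), 'bystander diff vs start')
s0=cv2.imread('pics/side0.png').astype(int)
for n,(r0,r1,c0,c1) in dict(bottlejar=(280,348,255,340),tip=(160,200,385,432)).items(): print(n,np.abs(s0-b)[r0:r1,c0:c1].mean())
for n in('tipbox','bottle','jar','cover_lip'):
    print(n,[(np.round(d['point'],1).tolist(),round(d['score'],2)) for d in pinpoint(n,'side')[:2]])
print('pred lip shut',proj('side',H(HP,(-.105,0,.088))))
t=imaging.camera('top')
cv2.imwrite('pics/f.png',np.hstack([cv2.resize(b[150:350,230:430],(400,400)),cv2.resize(t[180:380,220:420],(400,400))]))
```

```text
28.1 [ 0.4525 -0.1455  0.1293] 0.026709573533689773 [-1.0033 -0.4513 -1.1516]
diff cover region 3.0307664884135472 bystander diff vs start
bottlejar 4.525490196078431
tip 4.726063829787234
tipbox [([390.5, 205.6], 0.82)]
bottle [([318.6, 338.1], 0.63)]
jar [([274.8, 316.7], 0.75)]
cover_lip [([278.8, 216.6], 0.93), ([405.1, 260.1], 0.66)]
pred lip shut [[406.0654 261.0726]]
```

View pics/f.png

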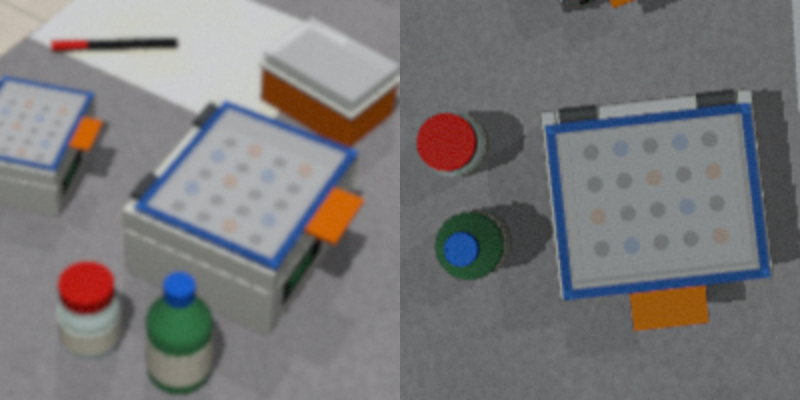

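The larger heater's cover lies flat with its lip at side pixel (405,260); I predicted (406,261) for shut. The bystanders haven't moved and the arm is clear, so I'm handing in.

```bash
python3 -c "
from workcell import ctrl
print(ctrl.job_done())"
```

```text
the job is handed in; nothing more can be done
None
```

The larger heater's cover is shut, and I handed the job in at about 28 s of the 58 s allowed. No verdict was reported.

- **Tipping:** I hooked the shut fingers behind the lip and tipped the cover to about 1.31 rad, past its balance, so it began to fall.
- **Catching:** I moved the fingers over to the front and under the falling lip. They stopped the cover at about 0.82 rad, and pictures 0.55 s apart showed it standing still there.
- **Lowering:** I carried the lip down its arc at about 0.1 to 0.16 rad/s until it was shut, then slipped out sideways to the right below the lip and raised the arm clear.

**Last checks:**
- **Cover:** The lip sat within about 1 pixel of its predicted shut position in the side picture. The cover did not move between the last lowering steps or as the finger left.
- **Force:** Wrist force readings stayed within about 2 N, which is close to the noise. They could not confirm contact during the catch, so I judged that from the pictures.
- **Bystanders:** In the final pictures, the tip box, bottle and jar stand where they began. The tip box and bottle detections agree with the start within about 2 pixels. The jar's was about 5 pixels off, but the picture showed no change there, so I took it as network error.
- **Reach:** The arm could not lean straight forward at the heater's front because of joint limits. I changed its configuration and used a diagonal lean instead, which took about 8 s.

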